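Refit the filter cover in the bin lid

TASK

The charcoal filter in the lid of the tilt-out bin has been changed and its round grey vented cover sits loose on its spindle. With a fingertip, push the cover's bar round until the notch in its edge stands over the steel pin in the housing ring, then press the cover straight down until it is fully home, flush with the ring. Do not take the bar between the fingers or lift the cover, and leave everything else on the worktop where it is.

Things in the scene. Friction and masses are not known exactly. Their poses are not given: they have to be found in the camera images.
- bin_lid: White plastic lid of the bin's bucket lying flat on the worktop, fixed in place, 252 x 342 mm (its x, y) and 40 mm high. Origin: centre of its underside, z up. Its round filter housing is centred 50 mm from the origin along the lid's +y: a ring 134 mm outside and 124 mm inside diameter whose rim is 46 mm above the worktop. The locating pin lies along the lid's -x direction as seen from the housing's centre.
- pin (a point): Steel locating pin: a horizontal rod 8 mm thick that points at the housing's centre and goes through the ring; it spans 48 to 84 mm from the centre, so its outer 17 mm are seen outside the ring. This point is on the pin's top line, 53 mm from the centre, 46.5 mm above the worktop.
- notch (a point): The notch in the edge of the cover: 17 mm wide, open to the edge, reaching in from radius 60 mm to radius 45 mm, cut through the whole 6 mm thickness. This point is in the middle of the notch, 53 mm from the axis, level with the plate's top face. The cover can go down only with the notch over the pin (within about 4 mm either side); elsewhere the plate lands on the pin.
- hub (a point): Centre of the top of the cover's hub, on the turning axis. The cover is a grey plate 120 mm across and 6 mm thick. A grip bar 86 mm long, 10 mm wide and 14 mm high crosses its top through the middle, one end pointing at the notch; the hub in the middle of the bar is 32 mm across and 16 mm high above the plate. At the start the plate's top face is 53 mm above the worktop, the hub's top 69 mm; fully home 46 and 62 mm.
- cover (a joint): Turn of the cover about its upright axis, rad, positive anticlockwise seen from above: the angle from the pin to the notch. 0 or 6.283 = notch over the pin; it starts anywhere from 0.8 to 5.5. It can be turned either way without end; it turns with light friction (0.025 N m, about 0.7 N at 35 mm from the axis) and stays where it is left.
- cover_depth (a joint): How far the cover has been pressed down, m: 0 at the start, 0.007 fully home (end stop), negative if pulled up. It slides on the spindle with about 5 N of friction and stays where it is left.
- dish: Small white ceramic dish, 84 mm across, 26 mm high, standing on the lid beside the cover; not part of the job. Origin: centre of its underside.
- cap: Blue plastic bottle cap, 30 mm across, 13 mm high, lying on the lid; not part of the job. Origin: centre of its underside.
- old_filter: Used black round filter cartridge, 92 mm across, 17 mm high, on the worktop beside the lid; not part of the job. Origin: centre of its underside.
- green_bottle: Green glass bottle, 66 mm across, 218 mm high; not part of the job. Origin: centre of its underside.
- lunch_box: Clear plastic lunch box, 206 x 138 mm, 71 mm high; not part of the job. Origin: centre of its underside.

How it is judged:
At the end, for the whole second after the job is handed in: The cover is home: pressed to within 1.5 mm of its end stop, flush with the ring, the notch round the pin (centres within 6 mm), at rest (value of joint cover_depth above 0.0055 m and horizontal distance between notch and pin below 0.006 m and velocity of joint cover between -0.05 and 0.05 rad/s); the robot touches nothing.
It fails at once if the cover is lifted more than 3 mm (value of joint cover_depth below -0.003 m).
It fails at once if the bar is taken between the fingers (y of the grasp point in the frame of hub between -0.007 and 0.007 m and x of the grasp point in the frame of hub between -0.05 and 0.05 m and z of the grasp point in the frame of hub below 0.01 m and contact force between the fingers and cover above 2 N).
It fails at once if one of the other things on the worktop or lid is moved more than 15 mm (distance of any of dish, cap, old_filter, green_bottle, lunch_box from where it was at the start of the episode above 0.015 m).
It also fails if it takes over 51 s, if anything falls off the work surface, if the arm or the gripper's body presses on something with over 40 N, if the wrist force passes 120 N, or if a joint passes its speed limit or range.

ROBOT

A 6-joint arm with a two-finger parallel gripper is mounted at the origin on the work surface. World frame = base frame: x ahead of the robot, y to its left, z up, the work surface at z = 0. Lengths are in m, angles in rad, forces in N, time in s.
With the tool pointing down it reaches from about 0.4 to 0.825 m from the base axis. Payload 7 kg.
Tool frame: the origin (TCP) lies midway between the tips of the shut fingers; the grasp point (between the pads) lies bot.grip_depth behind it (bot.grip_depth is the distance from the TCP to the grasp point, in m); y points along the fingers, x is the direction in which the jaws open and shut, and the axes are right-handed (so a half turn about y gives the same grasp; the last joint's range is limited). The gripper opens to 85 mm and grips with 20 to 120 N. Pads are 22 mm wide; open, the fingers measure 114 mm over their backs; the gripper's body (76 mm by 85 mm) begins 54 mm behind the grasp point. The pads swing forward as they close: fully open they stand 13 mm farther back than shut.
Start: joints at [1.534, 0.359, 0.012, 0, -1.224, -0.288], TCP at [0.215, 0.64, 0.231] pointing down, gripper open.
Joint ranges: [-3.07, 3.07], [-1.43, 2.12], [-1.02, 1.25], [-3.03, 1.67], [-3.05, -0], [-3.03, 3.03]. Speed limits (rad/s): [2.39, 2.39, 3.01, 3.14, 3.14, 3.14].

INTERFACE

Orientations are given as a unit quaternion [w, x, y, z].
In Python, from bench import bot gives the robot as it stands.
- The arm moves only by the tool arm_command, never from a script. Its arguments are lists of equal length, an entry for each row: "travel": the shift along the tool's x, y, z scaled (see below), a list of three; "spin": the turn about the tool's y scaled (see below). In form: {"travel": [[tx, ty, tz], ...], "spin": [spin, ...]}. A call has exactly 5 rows; each row is the pose to reach, as a shift and turn from the pose commanded when the call began, along the tool's axes at that moment; what a row does not reach only later rows make up. The controller multiplies each number of a shift by 30 cm and each number of a turn by 45 degrees. A row lasts 1/10 s, in which the tool goes at most 50 mm and 8.59 degrees, less where a joint would pass 70% of its speed; a pose out of reach is approached as far as the arm can. A call with a number of a shift or a turn outside -1 to 1 is refused whole. A call with a gripper value outside its range is refused whole. "claw" is the gripper command: -1 is fully open, 1 is shut, values between are in proportion, set as the call begins (left out, the last holds). The fingers move at their own pace and stop on an object; the grip force is fixed at half the most. Time passes only in rows, so rows that repeat a pose let the fingers close, or fill a call up. It gives the time, the measured TCP pose, the force and the opening at its end, in the units of the state.
- bot.read_state(): the state, without advancing time (a new reading comes with each control period).
- bot.capture(name): name is "scene" or "top" or "wrist"; returns a dict with "pixels" (480x640x3 uint8, red, green, blue), "vfov" (degrees; the focal length in pixels is half the picture's height over the tangent of half this angle, whatever the lens; pixels are square), "cx", "cy" (the principal point, pixels), "R" (3x3) and "t" (3): a world point X has camera coordinates R X + t. Camera axes: x right, y down, z forward; pixel columns grow to the right and rows downward; lengths in m; the calibration is good to about 2 mm. A picture is of the moment at which its call begins. There is no depth.
- bot.sign_off(): hands the job in, once; it reports no verdict.
The state is a dict: "time": time; "qpos": joint angles; "dq": joint speeds; "joint_torque": joint torques, N m; "ee_pos": TCP position; "tool_rot": TCP orientation; "wrist_force": force on the tool from outside, world axes, zero at the start; "ft_torque": the same for the moment, N m; "opening": finger opening in m.
Only numpy, scipy, OpenCV 4.12 (cv2) and the standard library are available. Lean on these libraries where they do the work, as an engineer would, in place of code of your own. Each camera call takes 0.05 s, during which the arm holds its last target.

## Working session

There is one attempt and no reset: what is moved stays moved. The work goes in short steps, Python scripts to look and compute and a tool call to move; the robot and the scene stay as the last step left them, time stands still between calls to the robot, and variables do not carry over. Pictures are saved under pics/ and viewed, and the job is handed in when it is done.

Besides the shell and the picture viewer there is one more tool, called after "Request:" by a JSON object that holds its "fn" and its "kwargs", one argument or row to a line. arm_command: Moves the arm, as the interface text tells. Shifts and turns lie within -1 to 1; 1 stands for 30 cm of shift or 45 degrees of turn. Its arguments: {"type":"object","properties":{"travel":{"type":"array","items":{"type":"array","items":{"type":"number","minimum":-1,"maximum":1}}},"spin":{"type":"array","items":{"type":"number","minimum":-1,"maximum":1}},"claw":{"type":"number"}},"required":["travel","spin"]}

```bash
mkdir -p pics; python3 - <<'E'
from bench import bot
import cv2
s=bot.read_state()
for k in s: print(k,s[k])
print(bot.grip_depth)
for n in ["scene","top","wrist"]:
    c=bot.capture(n); cv2.imwrite(f"pics/{n}0.png",c["pixels"][:,:,::-1]); print(n,c["vfov"],c["cx"],c["cy"],c["R"],c["t"])
E
```

```text
time 0.0
qpos [ 1.53407014e+00  3.59377294e-01  1.10618153e-02 -3.26778212e-04
 -1.22408197e+00 -2.88098379e-01]
dq [-0.00047959  0.00064195  0.00011849  0.00051677  0.0013336  -0.00144413]
joint_torque [ 9.14320153e-04 -5.83326530e+01  2.93407720e+01  6.93649247e+00
 -5.72895224e-03  8.51417070e-08]
ee_pos [0.21530218 0.63924442 0.23037537]
tool_rot [-0.41210557  0.41297113 -0.57391169  0.57467314]
wrist_force [ 0.3495614  -0.02358054 -0.34252516]
ft_torque [-0.03002835 -0.0349373   0.00339966]
opening 0.08562948046220038
0.0187
scene 52.33715149708114 321.67641774185876 242.7645667836048 [[ 0.80654266  0.59107218 -0.01107306]
 [ 0.48675138 -0.67458948 -0.5549794 ]
 [-0.33550265  0.44222473 -0.83179039]] [-0.43849517 -0.23382225  1.44416021]
top 52.516744857932444 318.2871597896297 245.27265814642007 [[ 0.01282473 -0.99983015 -0.01323592]
 [-0.98304582 -0.01018583 -0.18307695]
 [ 0.18291104  0.01535942 -0.98300948]] [0.00678225 0.52418973 1.33261345]
wrist 65.79396603065604 321.6339804794896 244.79755324035915 [[-3.19782511e-01 -9.47490642e-01  7.92538152e-04]
 [-8.98479856e-01  3.03506470e-01  3.17203045e-01]
 [-3.00787457e-01  1.00723907e-01 -9.48357317e-01]] [ 0.67384899 -0.04084401  0.38035237]
```

View pics/scene0.png

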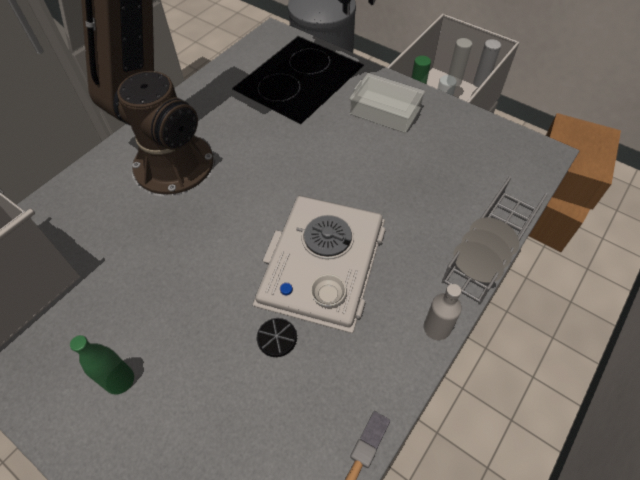

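View pics/top0.png

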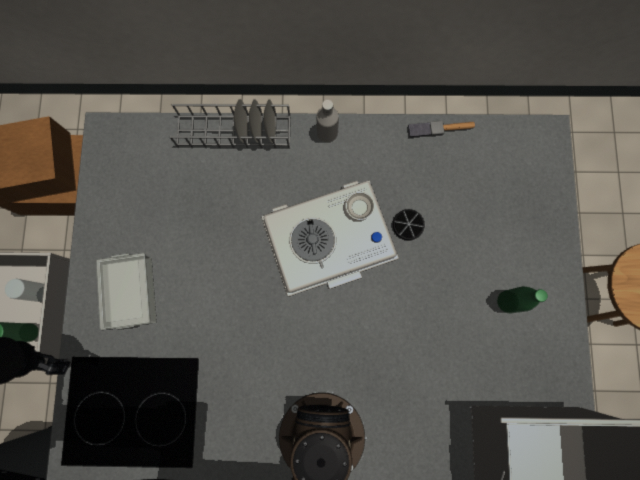

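View pics/wrist0.png

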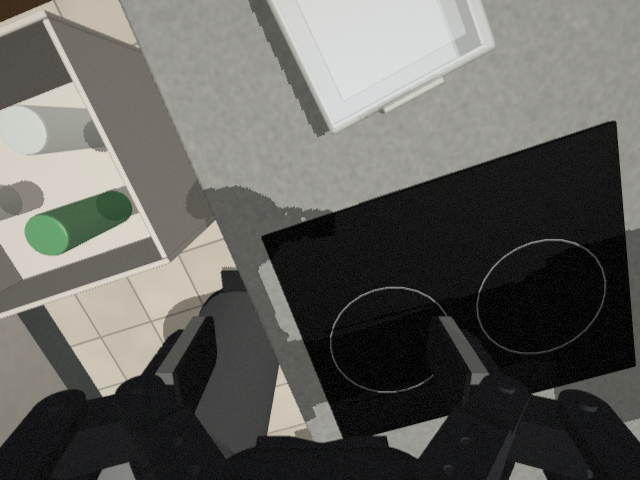

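```bash
python3 - <<'E'
from scipy.spatial.transform import Rotation as R
print(R.from_quat([0.41297113,-0.57391169,0.57467314,-0.41210557]).as_matrix())
E
python3 -c "
import cv2
a=cv2.imread('pics/top0.png'); print(cv2.imwrite('pics/topz.png',cv2.resize(a[60:300,60:380],None,fx=2.5,fy=2.5,interpolation=cv2.INTER_CUBIC)))"
```

```text
[[-3.19247690e-01 -3.65914432e-04  9.47671240e-01]
 [-9.47669921e-01 -1.58874331e-03 -3.19247860e-01]
 [ 1.62242374e-03 -9.99998671e-01  1.60436530e-04]]
True
```

View pics/topz.png

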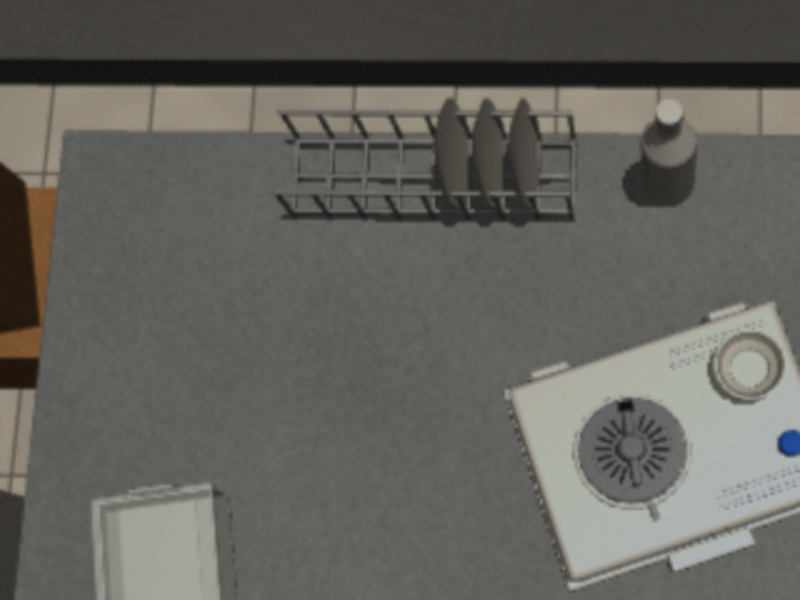

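```bash
cat > h.py <<'E'
import numpy as np, cv2
def ray(c,u,v,z):
    f=240/np.tan(np.radians(c["vfov"]/2)); R=np.array(c["R"]);t=np.array(c["t"])
    d=R.T@np.array([(u-c["cx"])/f,(v-c["cy"])/f,1]); o=-R.T@t
    return o+d*(z-o[2])/d[2]
def proj(c,X):
    f=240/np.tan(np.radians(c["vfov"]/2)); p=np.array(c["R"])@X+np.array(c["t"])
    return np.array([c["cx"]+f*p[0]/p[2],c["cy"]+f*p[1]/p[2]])
def rectify(c,x0,y0,half,z,n=600):
    # orthographic view at height z: column -> -y, row -> -x
    g=(np.arange(n)+.5)/n*2-1
    Y,X=np.meshgrid(y0-g*half,x0-g*half)
    P=np.stack([X,Y,np.full_like(X,z)],-1)@np.array(c["R"]).T+np.array(c["t"])
    f=240/np.tan(np.radians(c["vfov"]/2))
    return cv2.remap(np.ascontiguousarray(c["pixels"][:,:,::-1]),(c["cx"]+f*P[...,0]/P[...,2]).astype(np.float32),(c["cy"]+f*P[...,1]/P[...,2]).astype(np.float32),cv2.INTER_CUBIC)
E
python3 - <<'E'
from bench import bot; from h import *
ct=bot.capture("top"); cs=bot.capture("scene")
print(ray(ct,313,240,.05),ray(cs,328,236,.05))
p=ray(ct,313,240,.05)
cv2.imwrite("pics/r1.png",np.hstack([cv2.resize(rectify(c,p[0],p[1],.1,.05),(400,400)) for c in(ct,cs)]))
E
```

```text
[0.53886939 0.02806052 0.05      ] [0.54275768 0.02920163 0.05      ]
```

View pics/r1.png

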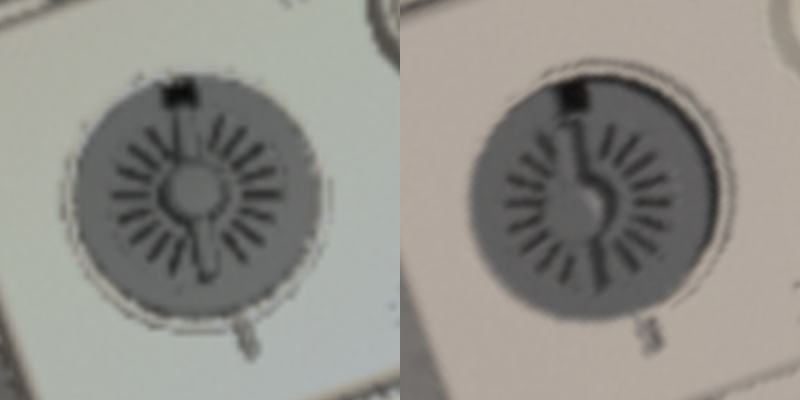

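```bash
cat >> h.py <<'E'
from scipy.spatial.transform import Rotation as Ro
def pose(s):
    w,x,y,z=s["tool_rot"]; return np.array(s["ee_pos"]),Ro.from_quat([x,y,z,w]).as_matrix()
def rel(s,target,yawz_deg):
    p,M=pose(s); d=M.T@(np.array(target)-p)/.3
    cur=np.degrees(np.arctan2(M[1,2],M[0,2])); dy=(yawz_deg-cur+180)%360-180
    return d.round(3),round(-dy/45,3),cur
E
python3 - <<'E'
from bench import bot; from h import *
s=bot.read_state(); c=bot.capture("wrist"); p,M=pose(s)
R=np.array(c["R"]);C=-R.T@c["t"]
print("cam in tool",M.T@(C-p),"fwd in tool",M.T@R[2])
print(rel(s,[.56,.05,.2],10))
ct=bot.capture("top")
# pin angle from outline: pin tip & ring exits
r=rectify(ct,.541,.029,.1,.05,800); cv2.imwrite("pics/r2.png",r[200:800,100:700])
cs=bot.capture("scene")
r=rectify(cs,.541,.029,.1,.05,800); cv2.imwrite("pics/r3.png",r[200:800,100:700])
E
```

```text
cam in tool [ 0.00069581 -0.14263231  0.08239169] fwd in tool [-7.96629192e-04  9.48313632e-01 -3.17333611e-01]
(array([1.495, 0.104, 1.716]), np.float64(-0.636), np.float64(-18.613949890707328))
```

Request:
{"fn": "arm_command", "kwargs": {
  "travel": [
    [0.1,0,0.115],
    [0.2,0,0.23],
    [0.3,0,0.345],
    [0.4,0,0.46],
    [0.5,0,0.575]
  ],
  "spin": [0,0,0,0,0],
  "claw": 1
}}

```text
time: 0.9
ee_pos: [0.3316, 0.4408, 0.2315]
tool_rot: [0.413, -0.413, 0.574, -0.574]
wrist_force: [1.3, 1.0, 1.8]
opening: 0.0125
```

Request:
{"fn": "arm_command", "kwargs": {
  "travel": [
    [0.1,0,0.115],
    [0.2,0,0.23],
    [0.3,0,0.345],
    [0.4,0,0.46],
    [0.5,0,0.575]
  ],
  "spin": [0,0,0,0,0]
}}

```text
time: 1.4
ee_pos: [0.4472, 0.2436, 0.2317]
tool_rot: [0.413, -0.412, 0.574, -0.574]
wrist_force: [0.5, -0.3, -0.1]
opening: 0.0001
```

Request:
{"fn": "arm_command", "kwargs": {
  "travel": [
    [0.1,0,0.115],
    [0.2,0,0.23],
    [0.3,0,0.345],
    [0.4,0,0.46],
    [0.5,0,0.57]
  ],
  "spin": [-0.13,-0.26,-0.39,-0.52,-0.64]
}}

```text
time: 1.9
ee_pos: [0.5616, 0.0467, 0.2316]
tool_rot: [0.544, -0.543, 0.452, -0.453]
wrist_force: [0.5, 1.0, -0.3]
opening: -0.0003
```

Request:
{"fn": "arm_command", "kwargs": {
  "travel": [
    [0,0,0],
    [0,0,0],
    [0,0,0],
    [0,0,0],
    [0,0,0]
  ],
  "spin": [0,0,0,0,0]
}}

```text
time: 2.4
ee_pos: [0.5606, 0.0496, 0.2316]
tool_rot: [0.543, -0.543, 0.453, -0.453]
wrist_force: [0.5, 0.4, -0.8]
opening: 0.0001
```

```bash
python3 - <<'E'
from bench import bot; from h import *
s=bot.read_state(); print(s["time"],s["ee_pos"],s["qpos"],s["opening"],s["wrist_force"]); print(rel(s,[.56,.05,.2],10))
c=bot.capture("wrist"); cv2.imwrite("pics/w1.png",c["pixels"][:,:,::-1])
r=rectify(c,.541,.029,.1,.053,600); cv2.imwrite("pics/r4.png",r)
E
```

```text
2.4 [0.56055997 0.04957412 0.23156852] [ 4.35985824e-01  1.74435004e-01 -2.39335353e-01 -2.87550488e-05
 -1.15656168e+00  1.31413112e+00] 9.862178852873755e-05 [ 0.49839048  0.38751067 -0.80704548]
(array([-0.002,  0.105, -0.002]), np.float64(0.006), np.float64(10.273650205626714))
```

View pics/w1.png

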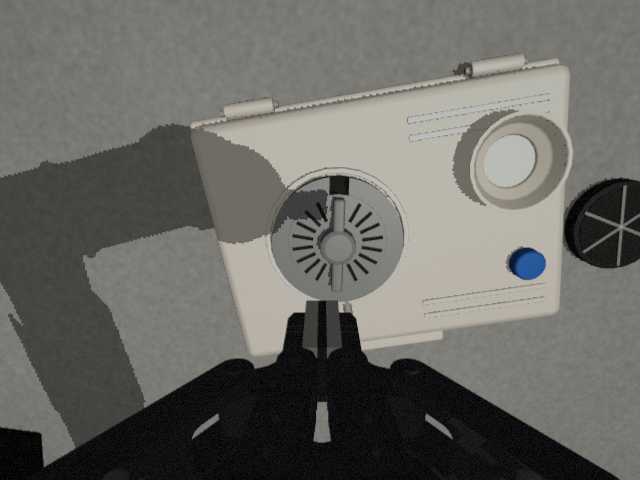

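View pics/r4.png

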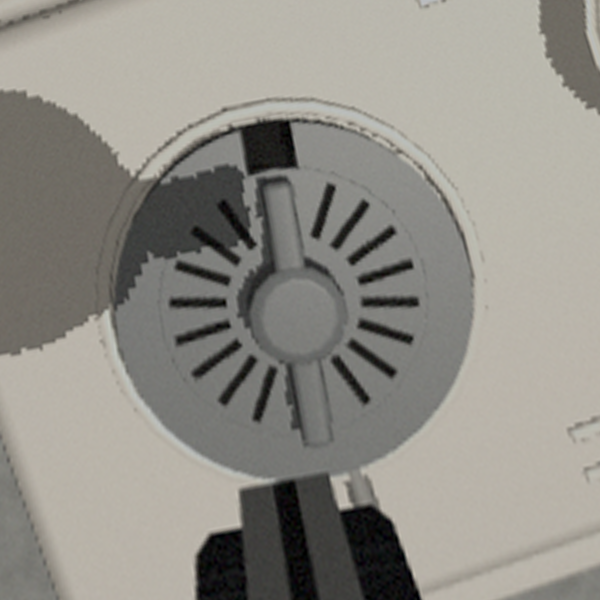

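```bash
python3 - <<'E'
from bench import bot; from h import *
s=bot.read_state(); print(rel(s,[.5666,.0674,.058],9)); print(rel(s,[.5666,.0674,.09],9))
E
```

```text
(array([-0.055,  0.579,  0.03 ]), np.float64(0.028), np.float64(10.271487709053394))
(array([-0.055,  0.472,  0.03 ]), np.float64(0.028), np.float64(10.271487709053394))
```

Request:
{"fn": "arm_command", "kwargs": {
  "travel": [
    [-0.055,0.12,0.03],
    [-0.055,0.24,0.03],
    [-0.055,0.36,0.03],
    [-0.055,0.47,0.03],
    [-0.055,0.53,0.03]
  ],
  "spin": [0.028,0.028,0.028,0.028,0.028]
}}

```text
time: 2.95
ee_pos: [0.5652, 0.0666, 0.0697]
tool_rot: [-0.537, 0.539, -0.46, 0.459]
wrist_force: [-0.2, -0.9, -0.1]
opening: 0.0001
```

Request:
{"fn": "arm_command", "kwargs": {
  "travel": [
    [0,0.02,0],
    [0,0.035,0],
    [0,0.049,0],
    [0,0.049,0],
    [0,0.049,0]
  ],
  "spin": [0,0,0,0,0]
}}

```text
time: 3.45
ee_pos: [0.5673, 0.0666, 0.0585]
tool_rot: [0.538, -0.537, 0.459, -0.46]
wrist_force: [-0.1, -0.0, -0.0]
opening: 0.0001
```

```bash
cat > look.py <<'E'
import sys
from bench import bot; from h import *
n=sys.argv[1]; z=float(sys.argv[2]) if len(sys.argv)>2 else .053
s=bot.read_state(); print(s["time"],s["ee_pos"],s["qpos"][5],s["wrist_force"]); print(pose(s)[1].round(3)[:,2],rel(s,[.541,.031,.06],0))
c=bot.capture("wrist"); t=bot.capture("top")
cv2.imwrite(f"pics/w{n}.png",c["pixels"][:,:,::-1])
r=rectify(c,.541,.031,.1,z,500); r2=rectify(t,.541,.030,.1,z,300);r2=cv2.copyMakeBorder(r2,0,200,0,0,cv2.BORDER_CONSTANT)
cv2.imwrite(f"pics/r{n}.png",np.hstack([r,r2]))
E
python3 look.py 5
```

```text
3.45 [0.56727549 0.06661517 0.05845118] 1.26726844575574 [-0.12488977 -0.01879791 -0.00401369]
[0.988 0.155 0.001] (array([ 0.104, -0.005, -0.105]), np.float64(0.199), np.float64(8.938507302427851))
```

View pics/r5.png

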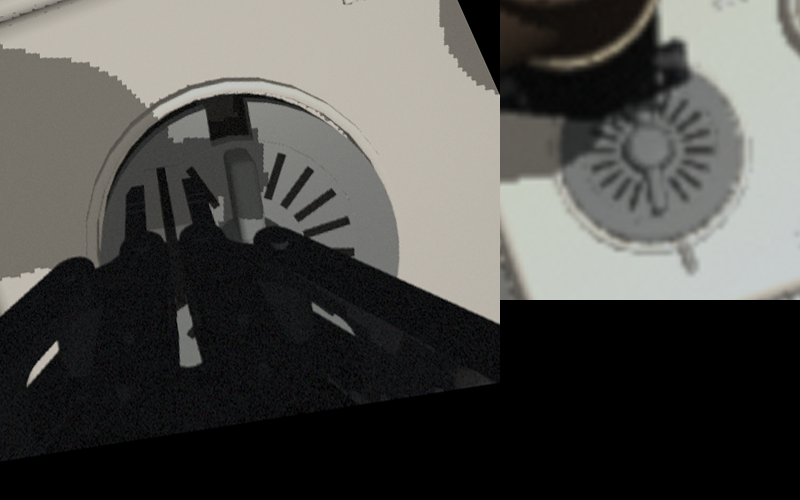

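View pics/w5.png

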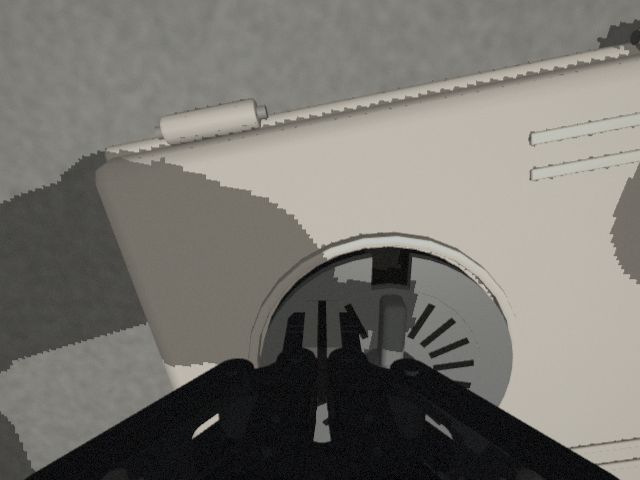

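Request:
{"fn": "arm_command", "kwargs": {
  "travel": [
    [0.01,0,0],
    [0.02,0,0],
    [0.03,0,0],
    [0.04,0,0],
    [0.042,0,0]
  ],
  "spin": [0,0,0,0,0]
}}

```text
time: 4.05
ee_pos: [0.5689, 0.0536, 0.0576]
tool_rot: [0.537, -0.537, 0.46, -0.46]
wrist_force: [-0.3, 0.8, -0.7]
opening: 0.0002
```

```bash
python3 look.py 6; python3 - <<'E'
import numpy as np
for hx,hz in[(.019,-.0315)]:
  for a in range(7,36,7):
    s,c=np.sin(np.radians(a)),np.cos(np.radians(a)); print(a,(hx*(1-c)-hz*s)/.3,(hz*(1-c)+hx*s)/.3,a/45)
E
```

```text
4.05 [0.56885521 0.05360432 0.05761892] 1.290070599737683 [-0.34668932  0.7875564  -0.66628952]
[0.988 0.155 0.   ] (array([ 0.06 , -0.008, -0.103]), np.float64(0.198), np.float64(8.908932968995927))
7 0.01326835812025676 0.006935737671331483 0.15555555555555556
14 0.027283069707152004 0.012202771313625254 0.3111111111111111
21 0.04183520769076709 0.015722581586741866 0.4666666666666667
28 0.05670783321145317 0.017442696226627086 0.6222222222222222
35 0.07167922967855703 0.01733747228591039 0.7777777777777778
```

View pics/w6.png

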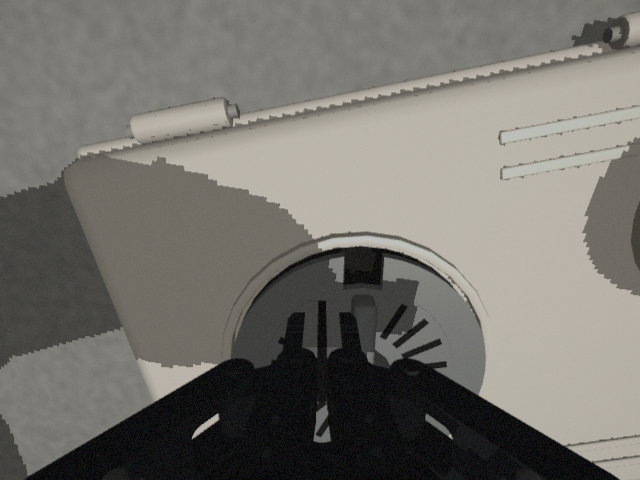

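Request:
{"fn": "arm_command", "kwargs": {
  "travel": [
    [0.013,0,0.007],
    [0.027,0,0.012],
    [0.042,0,0.016],
    [0.057,0,0.017],
    [0.072,0,0.017]
  ],
  "spin": [0.156,0.311,0.467,0.622,0.778]
}}

```text
time: 4.65
ee_pos: [0.5772, 0.0334, 0.0575]
tool_rot: [0.373, -0.373, 0.601, -0.601]
wrist_force: [-0.2, 0.8, 0.3]
opening: 0.0002
```

```bash
python3 look.py 7
```

```text
4.65 [0.57715464 0.03341905 0.0575276 ] 0.7148667192903737 [-0.2390436   0.80378843  0.32325259]
[ 0.896 -0.444 -0.   ] (array([ 0.061, -0.008, -0.104]), np.float64(-0.586), np.float64(-26.36176533736691))
```

View pics/r7.png

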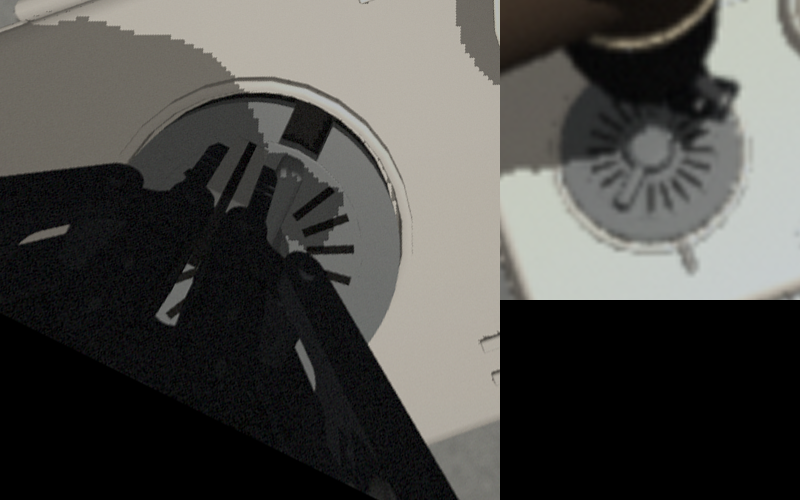

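Request:
{"fn": "arm_command", "kwargs": {
  "travel": [
    [0.013,0,0.007],
    [0.027,0,0.012],
    [0.042,0,0.016],
    [0.057,0,0.017],
    [0.072,0,0.017]
  ],
  "spin": [0.156,0.311,0.467,0.622,0.778]
}}

```text
time: 5.25
ee_pos: [0.5724, 0.0119, 0.0577]
tool_rot: [0.176, -0.176, 0.685, -0.685]
wrist_force: [-0.1, 0.3, -0.5]
opening: 0.0003
```

Request:
{"fn": "arm_command", "kwargs": {
  "travel": [
    [0.013,0,0.007],
    [0.027,0,0.012],
    [0.042,0,0.016],
    [0.057,0,0.017],
    [0.072,0,0.017]
  ],
  "spin": [0.156,0.311,0.467,0.622,0.778]
}}

```text
time: 5.75
ee_pos: [0.556, -0.0031, 0.0577]
tool_rot: [0.038, -0.038, -0.706, 0.706]
wrist_force: [1.3, -0.4, -0.8]
opening: -0.0001
```

```bash
python3 look.py 8
```

```text
5.75 [ 0.55596223 -0.00309922  0.05773592] -0.4542015592484557 [ 1.27323038 -0.43403828 -0.81995252]
[-0.107 -0.994 -0.   ] (array([ 0.062, -0.008, -0.108]), np.float64(-2.136), np.float64(-96.13721409371237))
```

View pics/r8.png

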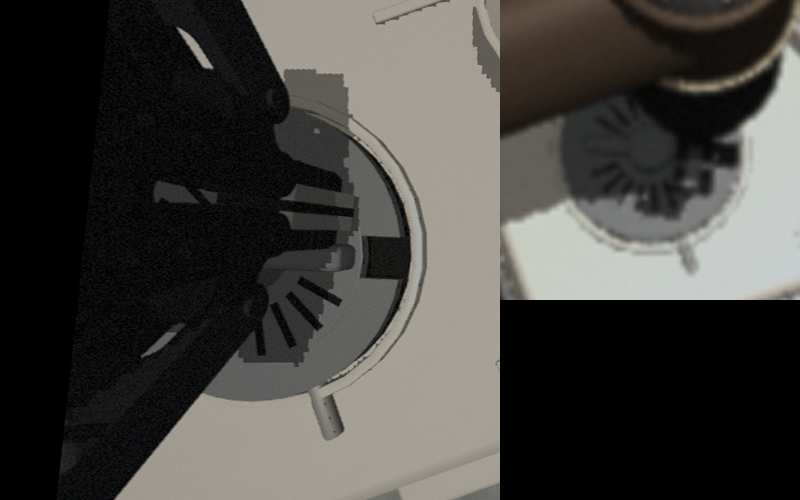

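Request:
{"fn": "arm_command", "kwargs": {
  "travel": [
    [0.013,0,0.007],
    [0.027,0,0.012],
    [0.042,0,0.016],
    [0.057,0,0.017],
    [0.072,0,0.017]
  ],
  "spin": [0.156,0.311,0.467,0.622,0.778]
}}

```text
time: 6.35
ee_pos: [0.5338, -0.0059, 0.0577]
tool_rot: [0.248, -0.248, -0.662, 0.662]
wrist_force: [0.8, -0.6, 0.1]
opening: 0.0001
```

```bash
python3 look.py 9
```

```text
6.35 [ 0.53379339 -0.00593198  0.05768076] -1.0726185789657907 [ 0.78726917 -0.56816222  0.05149984]
[-0.656 -0.755  0.   ] (array([ 0.063, -0.008, -0.109]), np.float64(-2.911), np.float64(-131.0042609231915))
```

View pics/w9.png

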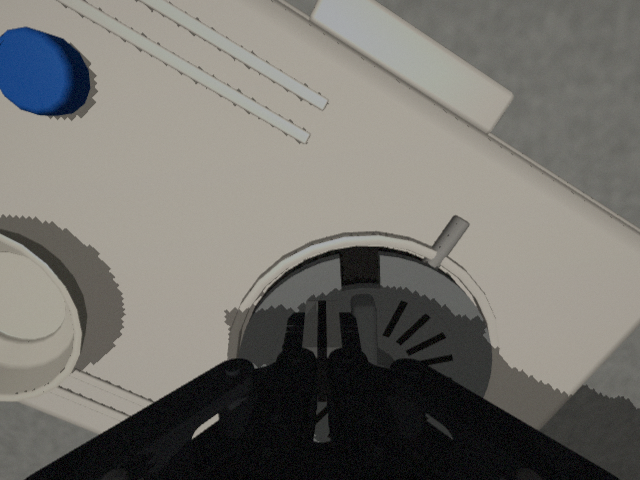

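View pics/r9.png

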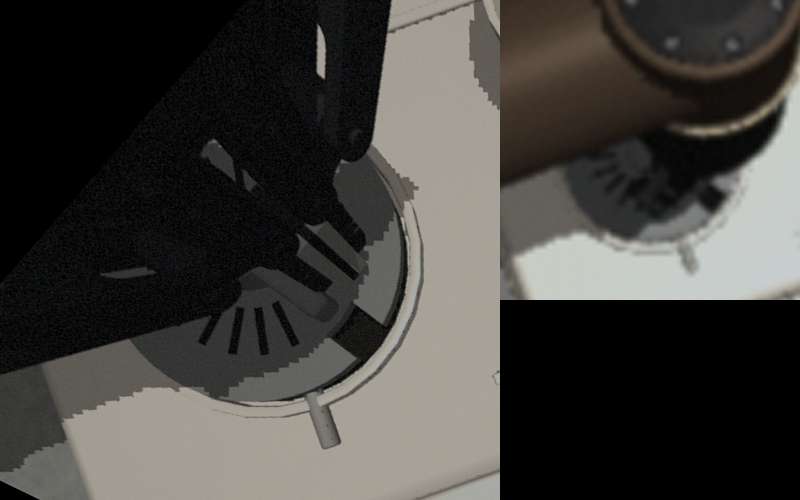

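```bash
python3 -c "
import cv2
a=cv2.imread('pics/w9.png'); cv2.imwrite('pics/w9z.png',cv2.resize(a[195:345,300:500],None,fx=4,fy=4,interpolation=cv2.INTER_CUBIC))"
```

```text
(no output)
```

View pics/w9z.png

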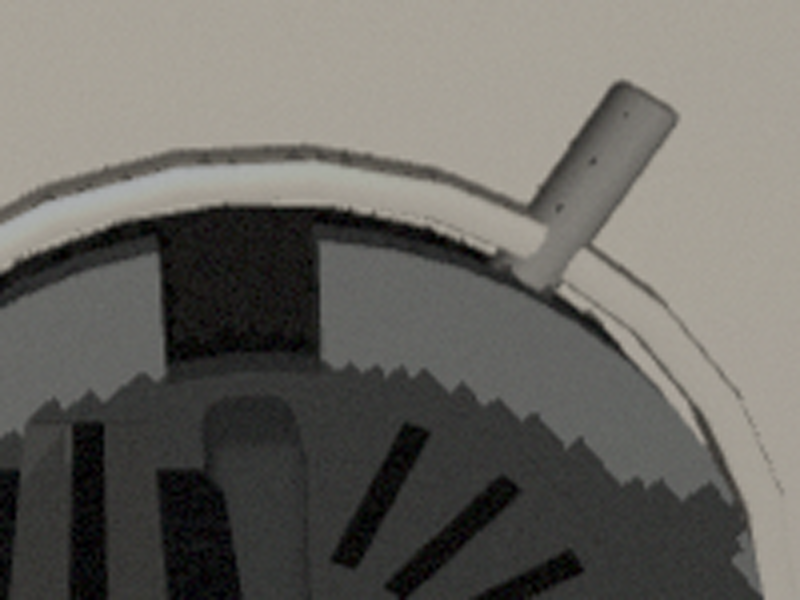

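```bash
python3 - <<'E'
from bench import bot; from h import *
c=bot.capture("wrist")
for z0 in (.053,):
  N=[ray(c,*p,.053)[:2] for p in[(339.5,255),(379.2,254.5),(341.2,288.7),(379.7,287)]]
mo=(N[0]+N[1])/2; mi=(N[2]+N[3])/2
print("width",np.linalg.norm(N[0]-N[1]),np.linalg.norm(N[2]-N[3]),"len",np.linalg.norm(mo-mi))
pt=ray(c,461.2,219.5,.0435)[:2]; pb=ray(c,440,252,.0435)[:2]
u=(mo-mi)/np.linalg.norm(mo-mi)
ang=lambda v:np.degrees(np.arctan2(v[1],v[0]))
print("notch dir",ang(mo-mi),"pin dir",ang(pt-pb))
for H in ([.541,.031],[.541,.030],[.541,.032],[.539,.031],[.543,.031], mo-u*.058):
  H=np.array(H); print(H,"notch",ang(mo-H),ang(mi-H),np.linalg.norm(mo-H),np.linalg.norm(mi-H),"pin",ang(pt-H),ang(pb-H),np.linalg.norm(pt-H),np.linalg.norm(pb-H))
E
```

```text
width 0.01677631562599563 0.01677481544351136 len 0.01538949507541448
notch dir -127.30941941117291 pin dir -158.07726510361806
[0.541 0.031] notch -127.71110405713486 -127.84664503291803 0.0609964446636333 0.04560745539993264 pin -160.27208895494428 -160.8196582505822 0.08464068202517791 0.06774991058643345
[0.541 0.03 ] notch -128.2932035516917 -128.63096815954293 0.060208446887124685 0.044821999138571385 pin -160.91181174661378 -161.62224805460954 0.08430838320233548 0.06742798320778194
[0.541 0.032] notch -127.14390955053803 -127.08901631927951 0.061790577328971794 0.046401167758318276 pin -159.6374480093176 -160.02481395024378 0.0849834491485413 0.06808500458596249
[0.539 0.031] notch -126.19482305637635 -125.80858745516997 0.05979402102483187 0.04440844681541392 pin -159.80470295047198 -160.24804531409237 0.08276082316921377 0.06586421002972473
[0.543 0.031] notch -129.1677852870338 -129.77798847115406 0.062239919447966204 0.04686117612220422 pin -160.71913661726302 -161.36026269373102 0.08652592822806746 0.06964198881493668
[0.53884458 0.02887709] notch -127.30941941117291 -127.30941941117294 0.05800000000000001 0.042610504924585534 pin -161.16105621612877 -161.96241316423124 0.08190503740453964 0.06502961110090039
```

Request:
{"fn": "arm_command", "kwargs": {
  "travel": [
    [0.0115,0,0.006],
    [0.0235,0,0.011],
    [0.036,0,0.0145],
    [0.049,0,0.0165],
    [0.062,0,0.0175]
  ],
  "spin": [0.133,0.267,0.4,0.533,0.667]
}}

```text
time: 7.0
ee_pos: [0.5163, 0.0024, 0.0576]
tool_rot: [0.41, -0.41, -0.576, 0.576]
wrist_force: [-0.6, -1.8, 0.5]
opening: -0.0004
```

Request:
{"fn": "arm_command", "kwargs": {
  "travel": [
    [0,0,0],
    [0,0,0],
    [0,0,0],
    [0,0,0],
    [0,0,0]
  ],
  "spin": [0,0,0,0,0]
}}

```text
time: 7.5
ee_pos: [0.5164, 0.0023, 0.0576]
tool_rot: [-0.411, 0.411, 0.576, -0.575]
wrist_force: [-0.3, 0.1, -0.7]
opening: 0.0001
```

```bash
python3 look.py 10; python3 -c "
import cv2
a=cv2.imread('pics/w10.png'); cv2.imwrite('pics/w10z.png',cv2.resize(a[195:345,270:470],None,fx=4,fy=4,interpolation=cv2.INTER_CUBIC))"
```

```text
7.5 [0.51641303 0.00232168 0.05757838] -1.6249403077707143 [-0.25961958  0.08474056 -0.69082109]
[-0.946 -0.325 -0.   ] (array([ 0.064, -0.008, -0.109]), np.float64(-3.579), np.float64(-161.0437537357622))
```

View pics/w10z.png

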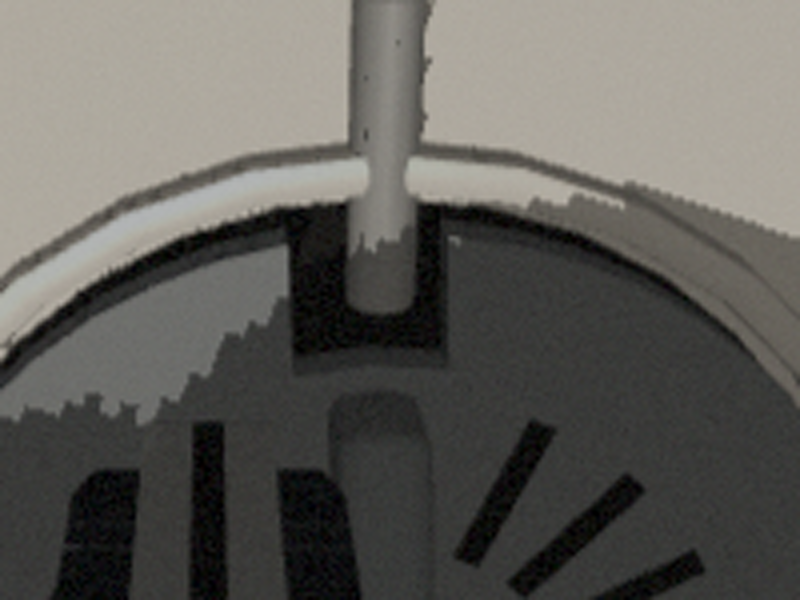

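Request:
{"fn": "arm_command", "kwargs": {
  "travel": [
    [0.001,0,0.0005],
    [0.002,0,0.001],
    [0.003,0,0.002],
    [0.0045,0,0.0025],
    [0.0045,0,0.0025]
  ],
  "spin": [0.012,0.024,0.036,0.054,0.054]
}}

```text
time: 8.1
ee_pos: [0.515, 0.0034, 0.0576]
tool_rot: [0.424, -0.424, -0.566, 0.566]
wrist_force: [-0.1, -0.9, 0.5]
opening: -0.0001
```

```bash
python3 look.py 11; python3 -c "
import cv2
a=cv2.imread('pics/w11.png'); cv2.imwrite('pics/w11z.png',cv2.resize(a[195:345,270:470],None,fx=4,fy=4,interpolation=cv2.INTER_CUBIC))"
```

```text
8.1 [0.51504311 0.0033716  0.05759481] -1.6725845419032244 [-0.05622578 -0.88243161  0.45025061]
[-0.959 -0.282  0.   ] (array([ 0.064, -0.008, -0.109]), np.float64(-3.635), np.float64(-163.5941618030722))
```

View pics/w11z.png

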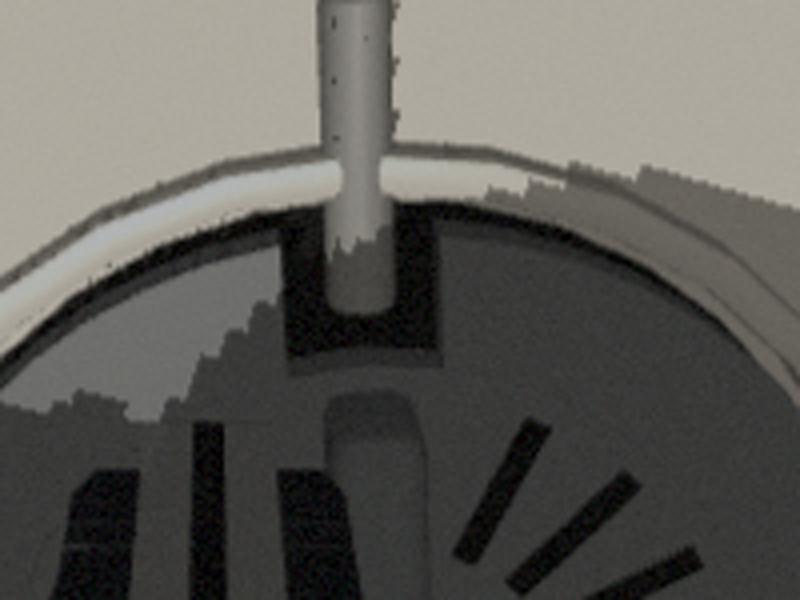

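```bash
cat > m.py <<'E'
from bench import bot; from h import *
import sys
def meas(ox,oy,NL,NR,P):
  c=bot.capture("wrist"); q=lambda p,z:ray(c,ox+p[0]/4,oy+p[1]/4,z)[:2]
  n=(q(NL,.053)+q(NR,.053))/2; p=q(P,.0445)
  ang=lambda v:np.degrees(np.arctan2(v[1],v[0]))
  for H in([.541,.0305],[.541,.0295],[.541,.0315],[.540,.0305]):
    H=np.array(H); print(ang(n-H),np.linalg.norm(n-H),ang(p-H),np.linalg.norm(p-H),"perp mm",1e3*.053*np.radians(ang(n-H)-ang(p-H)))
meas(270,195,(284.5,300),(438,300),(361,270))
meas(270,195,(284.5,300),(438,300),(356,100))
E
python3 m.py
```

```text
-160.2877078554793 0.05331189550643945 -161.1638403030828 0.053403614393605005 perp mm 0.8104439823945851
-161.30578951805495 0.052982962288736446 -162.18533296377655 0.05308918836124741 perp mm 0.8135992392354267
-159.28242508847714 0.05365745159891 -160.15462217227 0.05373481310794432 perp mm 0.8068036744393443
-159.91869397109042 0.05237158348956112 -160.811201036321 0.05245816227416007 perp mm 0.8255909049360228
-160.28156898175305 0.05331192350232239 -160.87580481934287 0.0731738617228541 perp mm 0.549682710662299
-161.29961296372562 0.05298288879110052 -161.61888536666072 0.07285237162080527 perp mm 0.2953347960244882
-159.27632721825404 0.05365757980364772 -160.1393477800764 0.07350755082367277 perp mm 0.7983151667592137
-159.91244520536128 0.05237164827844264 -160.6159241048197 0.07222979407376413 perp mm 0.6507352197343437
```

Request:
{"fn": "arm_command", "kwargs": {
  "travel": [
    [-0.03,0,0],
    [-0.04,0,0],
    [-0.04,-0.05,0],
    [-0.04,-0.1,0],
    [-0.04,-0.12,0]
  ],
  "spin": [0,0,0,0,0]
}}

```text
time: 8.8
ee_pos: [0.5193, -0.0084, 0.0948]
tool_rot: [-0.423, 0.424, 0.567, -0.566]
wrist_force: [0.6, -0.0, -0.1]
opening: 0.0002
```

```bash
python3 - <<'E'
from bench import bot; from h import *
s=bot.read_state(); print(rel(s,[.541,.0305,.075],-163.6))
E
python3 look.py 12
```

```text
(array([ 0.104,  0.066, -0.106]), np.float64(0.001), np.float64(-163.56771604874692))
8.8 [ 0.51928513 -0.00835508  0.09476847] -1.6465599405053992 [ 0.62249445 -0.00898327 -0.06265757]
[-0.959 -0.283 -0.002] (array([ 0.105,  0.116, -0.106]), np.float64(-3.635), np.float64(-163.56771604874692))
```

View pics/w12.png

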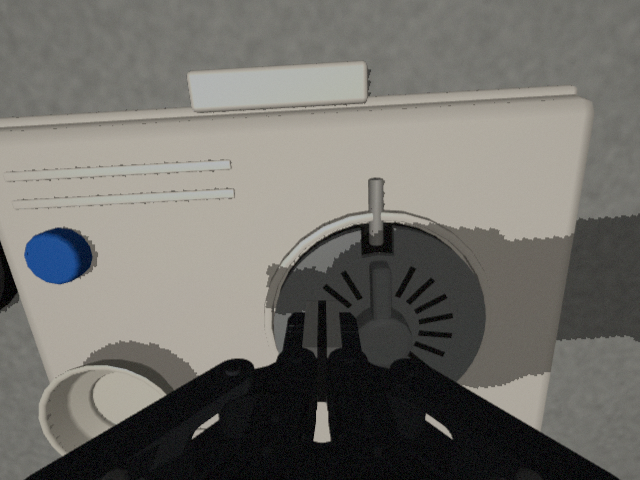

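Request:
{"fn": "arm_command", "kwargs": {
  "travel": [
    [0.035,0,-0.035],
    [0.07,0,-0.07],
    [0.104,0,-0.106],
    [0.104,0,-0.106],
    [0.104,0.06,-0.106]
  ],
  "spin": [0,0,0,0,0]
}}

```text
time: 9.4
ee_pos: [0.5421, 0.0323, 0.0768]
tool_rot: [-0.422, 0.424, 0.568, -0.566]
wrist_force: [0.1, -0.1, -0.8]
opening: 0.0001
```

```bash
python3 look.py 13
```

```text
9.4 [0.54206119 0.03227418 0.07678051] -1.703283505036483 [ 0.06436304 -0.07317579 -0.78203996]
[-0.959 -0.285 -0.003] (array([-0.003,  0.056,  0.005]), np.float64(-3.632), np.float64(-163.45154935427735))
```

View pics/w13.png

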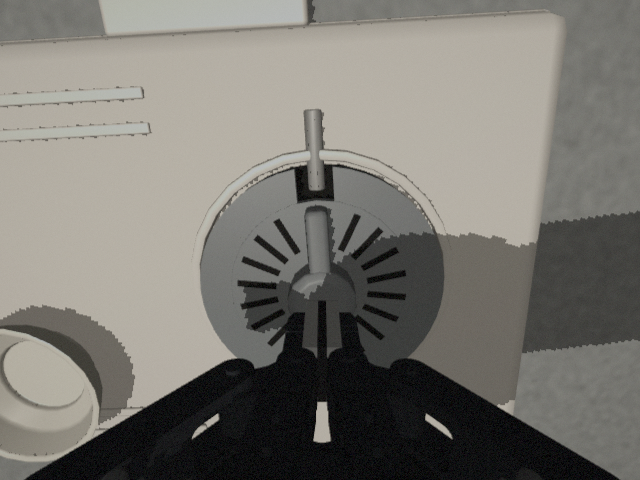

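Request:
{"fn": "arm_command", "kwargs": {
  "travel": [
    [0,0.01,0],
    [0,0.02,0],
    [0,0.028,0],
    [0,0.034,0],
    [0,0.038,0]
  ],
  "spin": [0,0,0,0,0]
}}

```text
time: 10.0
ee_pos: [0.5405, 0.0308, 0.0646]
tool_rot: [-0.423, 0.424, 0.567, -0.566]
wrist_force: [-0.1, 0.7, 4.5]
opening: 0.0
```

Request:
{"fn": "arm_command", "kwargs": {
  "travel": [
    [0,0.003,0],
    [0,0.006,0],
    [0,0.009,0],
    [0,0.012,0],
    [0,0.014,0]
  ],
  "spin": [0,0,0,0,0]
}}

```text
time: 10.5
ee_pos: [0.5407, 0.0308, 0.0617]
tool_rot: [-0.423, 0.423, 0.567, -0.566]
wrist_force: [-7.9, 1.4, 25.2]
opening: 0.0002
```

Request:
{"fn": "arm_command", "kwargs": {
  "travel": [
    [0,0.002,0],
    [0,0.002,0],
    [0,-0.05,0],
    [0,-0.1,0],
    [0,-0.2,0]
  ],
  "spin": [0,0,0,0,0]
}}

```text
time: 11.0
ee_pos: [0.5385, 0.0302, 0.1185]
tool_rot: [0.425, -0.423, -0.565, 0.567]
wrist_force: [0.9, 0.9, 0.4]
opening: 0.0003
```

Request:
{"fn": "arm_command", "kwargs": {
  "travel": [
    [0,0,0.05],
    [0,0,0.1],
    [0,0,0.1],
    [0,0,0.1],
    [0,0,0.1]
  ],
  "spin": [0,0,0,0,0]
}}

```text
time: 11.5
ee_pos: [0.5119, 0.0224, 0.1198]
tool_rot: [0.423, -0.423, -0.566, 0.566]
wrist_force: [0.9, -0.1, 0.3]
opening: 0.0003
```

```bash
python3 look.py 14 .046; python3 - <<'E'
from bench import bot; from h import *
c=bot.capture("scene"); a=c["pixels"][:,:,::-1]; cv2.imwrite("pics/s14.png",a)
E
```

```text
11.5 [0.51189826 0.02240302 0.11984076] -1.7112946488712248 [ 0.86478555 -0.13379644  0.26325214]
[-0.959 -0.283  0.   ] (array([ 0.   ,  0.199, -0.101]), np.float64(-3.635), np.float64(-163.55264071026033))
```

View pics/w14.png

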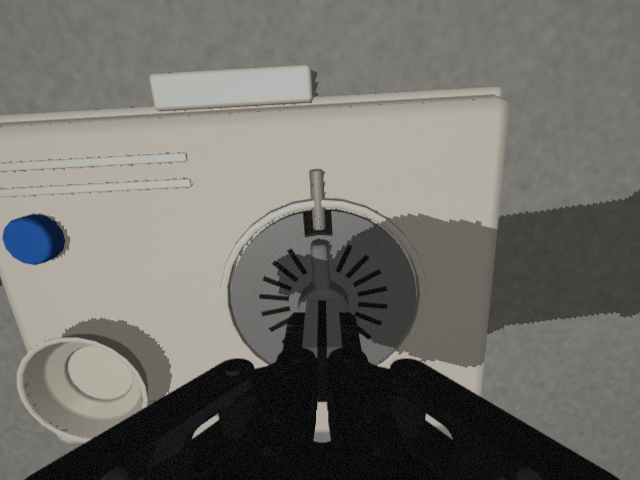

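View pics/s14.png

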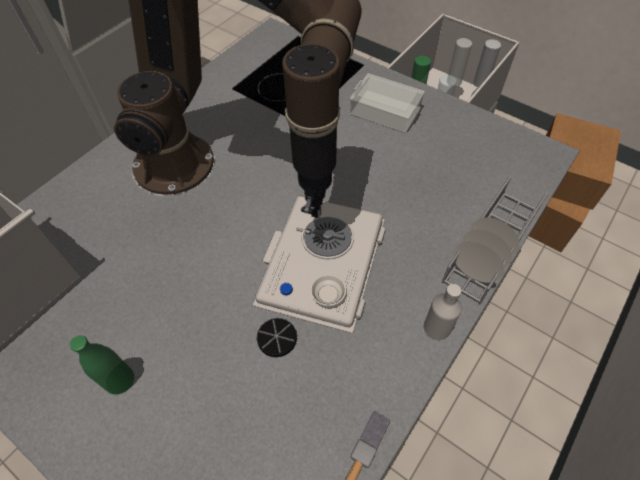

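```bash
python3 -c "
import cv2
a=cv2.imread('pics/w14.png'); cv2.imwrite('pics/w14z.png',cv2.resize(a[180:330,220:420],None,fx=4,fy=4,interpolation=cv2.INTER_CUBIC))"
```

```text
(no output)
```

View pics/w14z.png

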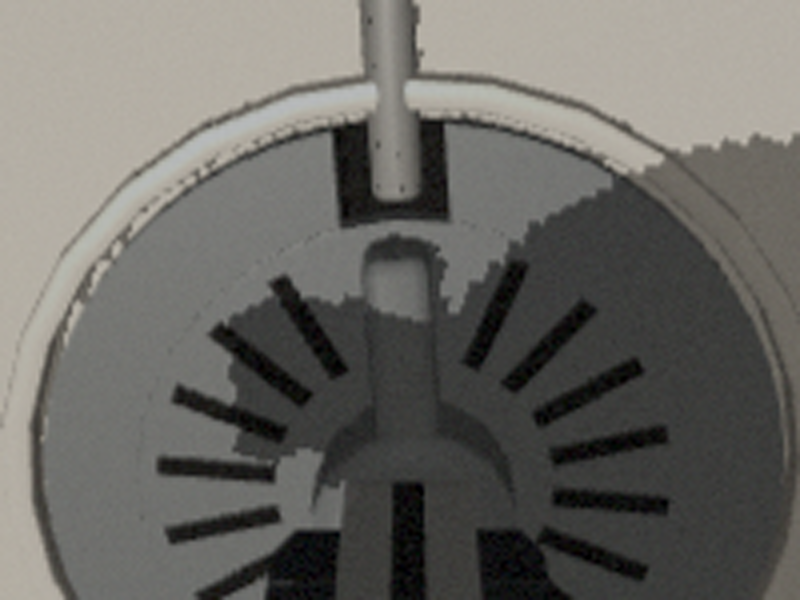

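```bash
python3 -c "
from bench import bot
print(bot.read_state()['wrist_force'],bot.sign_off())"
```

```text
the job is handed in; nothing more can be done
[-0.08430741  0.05927865  0.81851886] None
```

The cover is home and the job is handed in at about 11.6 s of the 51 s allowed. The sign-off gives no verdict.

- **Turning:** With the fingers shut, I pushed the notch end of the bar about 170° clockwise. In the wrist picture just before pressing, the notch centre was about 0.8 mm from the pin; about 4 mm was allowed.
- **Pressing:** I backed off, moved over the hub and pressed straight down. The tip stopped at z = 0.0617 m with 25 N pushing back, against 0.062 m expected for the hub top when home. There was also a sideways force of about 8 N at the stop, well under the limits.
- **Last checks:** After lifting clear, the close-up showed the plate flush with the ring and the pin centred in the notch to within about 0.5 mm. In the last pictures the dish, cap, old filter, bottle and lunch box look unmoved, but I did not measure them. The tip was at about 0.12 m and the wrist force was under 1 N, so the robot was touching nothing.

The camera estimates of the hub's position differed by up to 2.5 mm, which is roughly the stated calibration error. No check failed.

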